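Load a screw carton into the bench roller lane past its catch

ROBOT

A 7-joint arm with a two-finger parallel gripper is mounted at the origin on a cart in front of the work surface, level with it; the furniture and walls round the work are solid. World frame = base frame: x ahead of the robot, y to its left, z up, the work surface at z = 0. Lengths are in m, angles in rad, forces in N, time in s.
With the tool pointing down it reaches from about 0.35 to 0.9 m from the base axis. Payload 8.1 kg.
Tool frame: the origin (TCP) lies at the very end of the fingers, on their centre line; the grasp point (between the pads) lies 19 mm behind it (robot.tcp_to_grasp is the distance from the TCP to the grasp point, in m); z points along the fingers, y is the line along which they close (so a half turn about z gives the same grasp; the last joint's range is limited). The gripper opens to 85 mm and grips with 20 to 120 N. Pads are 22 mm wide; open, the fingers measure 114 mm over their backs; the gripper's body (76 mm by 85 mm) begins 54 mm behind the grasp point. The pads swing forward as they close: fully open they stand 13 mm farther back than shut.
Start: joints at [-1.219, 0.434, 0.025, 1.573, -0.012, 1.134, -0.075], TCP at [0.275, 0.561, 0.231] pointing down, gripper open.
Joint ranges: [-2.62, 2.62], [-0.44, 2.09], [-1.27, 1.32], [0.08, 2.57], [-1.32, 4.46], [0.12, 2], [-2.74, 2.74]. Speed limits (rad/s): [2.22, 2.22, 3.01, 3.01, 3.14, 3.14, 3.14].

INTERFACE

Orientations are given as [roll, pitch, yaw] about the fixed x, y, z axes, in that order (R = Rz(yaw) Ry(pitch) Rx(roll)).
In Python, from plant import status, eyes, workorder, robot gives the robot as it stands.
- The arm moves only by the shell command python3 -m creep 'ROWS'. ROWS is a JSON object of lists of equal length, an entry for each row: "delta_rot": the turn, a rotation vector about the tool's x, y, z in rad, a list of three; "delta_pos": the shift along the tool's x, y, z in mm, a list of three; "claw": the opening, from 0 (shut) to 1 (fully open). A call has 1 to 20 rows; each row is the pose to reach, as a shift and turn from the pose commanded when the call began, along the tool's axes at that moment; what a row does not reach only later rows make up. A row lasts 1/10 s, in which the tool goes at most 50 mm and 8.59 degrees, less where a joint would pass 70% of its speed; a pose out of reach is approached as far as the arm can. A call with a gripper value outside its range is refused whole. The fingers move at their own pace and stop on an object; the grip force is fixed at half the most. Time passes only in rows, so rows that repeat a pose let the fingers close. It gives the time, the measured TCP pose, the force, the opening and the grip force at its end, in the units of the state.
- status.get_obs(): the state, without advancing time (a new reading comes with each control period).
- eyes.get_image(name): name is "scene" or "top" or "wrist"; returns (picture, depth): 400x640x3 uint8, blue, green, red; 400x640 float32, m along the optical axis (not along the pixel's ray), 0 where there is no reading.
- eyes.camera_params(name): a dict with "fov_y" (degrees; the focal length in pixels is half the picture's height over the tangent of half this angle, whatever the lens; pixels are square), "cx", "cy" (the principal point, pixels), "dist_coeffs" ([k1, k2, p1, p2, k3] as OpenCV has them; the pictures are not rectified), "extrinsics" (4x4, takes a point from camera to world coordinates). Camera axes: x right, y down, z forward; pixel columns grow to the right and rows downward; lengths in m; the calibration is good to about 2 mm. A picture is of the moment at which its call begins: read the wrist's pose just before it. camera_params takes no time and is no camera call; for the wrist camera it gives the pose at the moment of the call.
- workorder.finish_job(): hands the job in; it is judged then, once.
The state is a dict: "t": time; "joint_pos": joint angles; "qd": joint speeds; "joint_torque": joint torques, N m; "tcp_pos": TCP position; "orientation": TCP orientation; "force": force on the tool from outside, world axes, zero at the start; "wrist_torque": the same for the moment, N m; "grip_width": finger opening in m; "grip_force": force on a finger pad.
Only numpy, scipy, OpenCV 4.12 (cv2) and the standard library are available. Lean on these libraries where they do the work, as an engineer would, in place of code of your own. Each camera call takes 0.05 s, during which the arm holds its last target. There are 200 camera calls.

TASK

The carton of screws stands askew on the open loading end of the roller lane on the bench. Without gripping or lifting it, nudge it square with the fingertips or the outside of the fingers and push it down between the two guide rails until it is home at the end stop and the catch has sprung up behind it. The rails have just been set to width and their screws are not tight yet, so neither the carton nor the robot may touch them; leave the jar, the tape measure and the stubby screwdriver where they are, and finish clear of everything.

Things in the scene. Friction and masses are not known exactly. Their poses are not given: they have to be found in the camera images.
- lane: Roller lane, fixed: aluminium frame 440 x 170 mm, 21 free steel rollers (16 mm thick, 130 mm long) whose tops form a level bed 45 mm above the bench. Origin on the bench under its middle; x across, y along the lane: open loading end at y = +0.22, end stop at y = -0.205 (two rubber buffers on a plate, top 88 mm above the bench). Push along -y. Rolling drag about 1 N: no coasting.
- lane_mouth (a point): Point on the centre line at roller-top height where the rails begin (lane y = 0.040). Between it and the loading end nothing stands above the roller tops, so the fingers can work beside the carton there. Sideways the carton slides on the rollers with ordinary friction.
- lane_home (a point): Where the centre of the carton's underside is when it is home against the buffers (lane y = -0.145, roller-top height). With the carton against the catch instead, its centre is about 7 mm short of this.
- carton: Carton to load: small printed cardboard box of screws, 61 mm wide (x) x 120 mm long (y) x 63 mm high, about 0.35 kg. Origin: centre of its underside, 45 mm above the bench on the rollers. It starts on the loading end, between y = 0.12 and 0.138 of the lane, up to 18 mm off the centre line and up to 0.28 rad askew.
- rail_a: Guide rail on the lane's -x side: strip 3 mm thick, 49 to 67 mm above the bench (its top is 22 mm over the rollers; the carton's is 63 mm over them), lane y = 0.012 to -0.209, inner face at lane x = -0.040 (80 mm between the rails). Mouth flared 10 mm outward from y = 0.012 to 0.040. Brackets outside, none higher. Origin: lane x = -0.0415, y = z = 0, axes as the lane's.
- rail_b: Guide rail on the lane's +x side, the mirror image: inner face at lane x = +0.040. Origin: lane x = +0.0415, y = z = 0, axes as the lane's.
- catch (a joint): Anti-return catch: dark steel flap 18 mm wide, hinged across the lane's middle, weak spring (about 0.5 N at its tip). 0 = up; grows as it is pressed down, about 0.2 when level with the roller tops, 0.36 at most. The carton coming from the loading end rides over it and presses it down; once the carton's rear has passed, it springs back to 0.
- catch_tip (a point): Middle of the catch's free end, which faces the end stop: at lane y = -0.078 and about 9 mm above the roller tops when the catch is up.
- measure: Tape measure, 37 x 87 x 62 mm, standing loose beyond the lane; origin: centre of its underside. A bystander.
- stubby: Stubby screwdriver, 91 x 29 x 31 mm, lying loose beside the end-stop end of the lane; origin: centre of its underside. A bystander.
- jar: Plastic jar with lid, 68 mm wide, 64 mm high, standing loose beyond the lane; origin: centre of its underside. A bystander.

How it is judged:
By the outcome, as a careful person would: the job done as asked, in the order asked, and still so for the second after the job is handed in, with the robot touching nothing.
It also fails if it takes over 64 s, if anything falls off the work surface, if the arm or the gripper's body presses on something with over 40 N, if the wrist force passes 120 N, or if a joint passes its speed limit or range.

## Working session

There is one attempt and no reset: what is moved stays moved. The work goes in short steps, Python scripts to look and compute and a shell command to move; the robot and the scene stay as the last step left them, time stands still between calls to the robot, and variables do not carry over. Pictures are saved under pics/ and viewed, at most 10 in all, crops included, and the job is handed in when it is done.

```bash
ls; mkdir -p pics; cat > h.py <<'E'
import numpy as np, cv2
from plant import status, eyes, workorder, robot
def cam(n):
    p=eyes.camera_params(n); f=200/np.tan(np.radians(p["fov_y"])/2)
    K=np.array([[f,0,p["cx"]],[0,f,p["cy"]],[0,0,1]]); return K,np.array(p["dist_coeffs"],float),np.array(p["extrinsics"])
def rays(n,uv,c=None):
    K,d,E=c or cam(n); q=cv2.undistortPoints(np.array(uv,float).reshape(-1,1,2),K,d).reshape(-1,2)
    return E[:3,3],(E[:3,:3]@np.c_[q,np.ones(len(q))].T).T
def onz(n,uv,z,c=None):
    o,r=rays(n,uv,c); return o+r*((z-o[2])/r[:,2])[:,None]
def bydepth(n,uv,dep,c=None):
    o,r=rays(n,uv,c); uv=np.array(uv).astype(int).reshape(-1,2); return o+r*dep[uv[:,1],uv[:,0]][:,None]
E
python3 - <<'E'
from h import *
o=status.get_obs(); print(o)
for n in("scene","top"):
    im,d=eyes.get_image(n); cv2.imwrite(f"pics/{n}0.png",im); np.save(f"pics/{n}0.npy",d)
    K,dd,E=cam(n); print(n,K[0,0],dd,E.round(3).tolist())
E
```

```text
pics
{'t': 0.0, 'joint_pos': array([-1.21860661,  0.43522309,  0.02500605,  1.57410788, -0.01155731,
        1.1340071 , -0.07508509]), 'qd': array([ 0.0002207 ,  0.00026354,  0.00139596, -0.00094527, -0.00169785,
        0.00026133, -0.00074812]), 'joint_torque': array([ 1.11551421e-03, -6.70476937e+01,  1.02537956e+00, -3.16207480e+01,
        1.56409002e-02,  1.24086716e-02, -1.19094281e-05]), 'tcp_pos': array([0.27440238, 0.56097042, 0.23052214]), 'orientation': array([-3.14000314e+00,  1.97387386e-04,  2.68673618e+00]), 'force': array([-0.56165917, -0.51393231,  0.02901825]), 'wrist_torque': array([ 0.01552365,  0.04631894, -0.00465164]), 'grip_force': 0.0, 'grip_width': 0.08542802384912061}
scene 364.7258837719552 [0.02691234 0.         0.         0.         0.        ] [[0.772, -0.265, 0.577, 0.003], [-0.635, -0.324, 0.701, -0.9], [0.001, -0.908, -0.419, 0.53], [0.0, 0.0, 0.0, 1.0]]
top 370.4609128445871 [-0.05898583  0.          0.          0.          0.        ] [[-0.021, -0.981, 0.194, 0.477], [-1.0, 0.02, -0.008, -0.115], [0.004, -0.194, -0.981, 0.981], [0.0, 0.0, 0.0, 1.0]]
```

View pics/scene0.png

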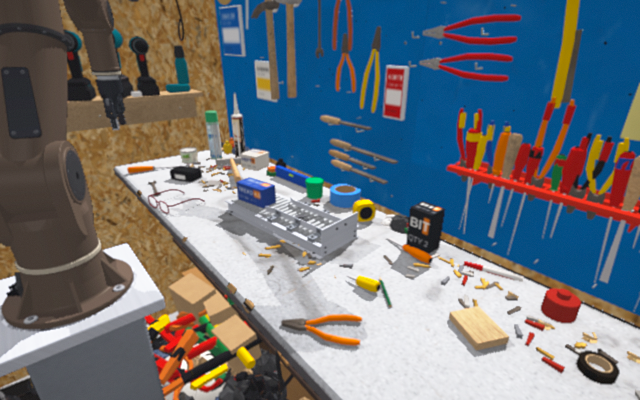

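View pics/top0.png

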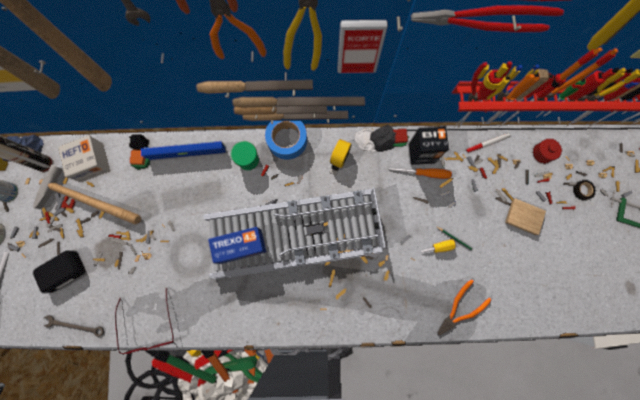

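The top view shows the lane from about (210,245), the loading end, to (383,225), the end stop. The blue carton is at (236,246), the jar (green) at (245,155), the tape measure at (341,153) and the stubby screwdriver at (440,247). I'll crop in on the lane and segment the carton.

```bash
python3 - <<'E'
from h import *
im=cv2.imread("pics/top0.png"); d=np.load("pics/top0.npy")
c=cv2.resize(im[175:295,195:395],None,fx=4,fy=4,interpolation=cv2.INTER_CUBIC); cv2.imwrite("pics/crop0.png",c)
# heights map via depth
vv,uu=np.mgrid[0:400,0:640]; C=cam("top")
P=bydepth("top",np.c_[uu.ravel(),vv.ravel()],d,C).reshape(400,640,3); 
roi=P[175:295,195:395]; h=roi[...,2]
print("hist",np.histogram(h,bins=np.arange(-.01,.13,.01)))
# carton top: z>.1
m=(P[...,2]>.095)&(P[...,2]<.125); m[:175]=0;m[295:]=0;m[:,:195]=0;m[:,300:]=0
n,l,s,_=cv2.connectedComponentsWithStats(m.astype(np.uint8)); i=1+s[1:,4].argmax(); m=l==i
q=onz("top",np.argwhere(m)[:,::-1],.108,C); print("carton px",s[i],np.median(P[m][:,2]))
print(cv2.minAreaRect((q[:,:2]*1000).astype(np.float32)))
# lane: z 0.03..0.06
m=(P[...,2]>.03)&(P[...,2]<.09); m[:175]=0;m[295:]=0;m[:,:195]=0;m[:,400:]=0
n,l,s,_=cv2.connectedComponentsWithStats(m.astype(np.uint8)); i=1+s[1:,4].argmax(); m=l==i
print("lane",s[i],cv2.minAreaRect((P[m][:,:2]*1000).astype(np.float32)))
E
```

```text
hist (array([ 2493, 11233,   483,   105,   545,  6064,   872,   407,   150,
         145,    67,   921,   403,     0]), array([-0.01,  0.  ,  0.01,  0.02,  0.03,  0.04,  0.05,  0.06,  0.07,
        0.08,  0.09,  0.1 ,  0.11,  0.12,  0.13]))
carton px [ 208  227   55   36 1341] 0.10919254223674979
((535.78955078125, 93.45169067382812), (62.09622573852539, 121.17534637451172), 13.492488861083984)
lane [ 204  189  182   90 8182] ((568.8265991210938, -34.615936279296875), (165.36325073242188, 438.9461975097656), 7.6674652099609375)
```

View pics/crop0.png

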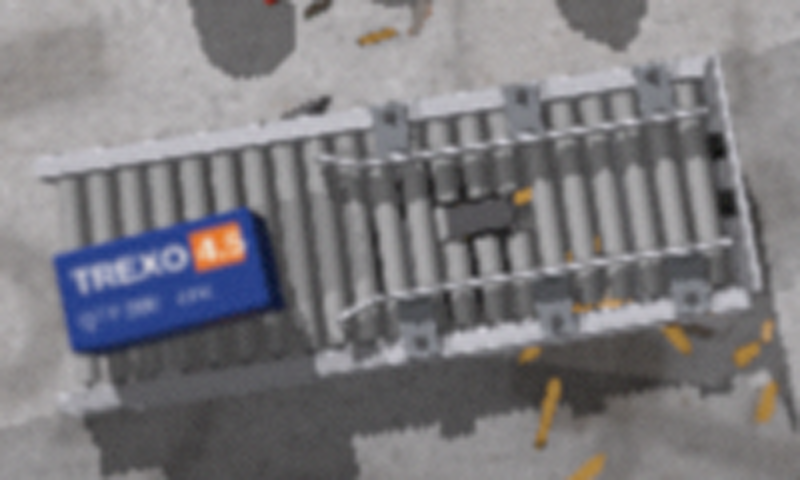

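The crop shows the lane skewed about 7.7° from world. The carton is about 16 mm toward the robot (lane −x) and 0.1 rad askew. The rails run from about crop x 325 to 735, and the catch flap is at (480,215). Next I'll refine the lane pose, check the wrist camera's offset and work out the approach in tool axes.

```bash
cat >> h.py <<'E'
from scipy.spatial.transform import Rotation as Ro
LC=np.array([.5688,-.0346]); LY=np.radians(7.67)
def l2w(x,y):
    c,s=np.cos(LY),np.sin(LY); return LC+np.array([c*x-s*y,s*x+c*y])
def w2l(p):
    c,s=np.cos(LY),np.sin(LY); d=np.asarray(p)[...,:2]-LC; return np.stack([c*d[...,0]+s*d[...,1],-s*d[...,0]+c*d[...,1]],-1)
def go(lx,ly,z,tyaw=None):
    "print tool-frame move (mm) to lane point; tyaw = wanted lane angle (deg) of tool y"
    o=status.get_obs(); R=Ro.from_euler('xyz',o["orientation"]); R.as_matrix()
    t=np.r_[l2w(lx,ly),z]-o["tcp_pos"]; print("delta mm",(R.inv().apply(t)*1000).round(1))
    if tyaw is not None:
        y=R.as_matrix()[:,1]; cur=np.degrees(np.arctan2(y[1],y[0])-LY); x=R.as_matrix()[:,2]
        e=(tyaw-cur+180)%360-180
        print("rotvec",(R.inv()*Ro.from_euler('xyz',[np.pi,0,np.radians(tyaw)+LY-np.pi/2+np.pi])).as_rotvec().round(4),"about world z deg",round(e,2))
E
python3 - <<'E'
from h import *
o=status.get_obs(); R=Ro.from_euler('xyz',o["orientation"]).as_matrix()
E=cam("wrist")[2]; print("wristcam in tool",(R.T@(E[:3,3]-o["tcp_pos"])).round(3),(R.T@E[:3,:3]).round(2).tolist(),cam("wrist")[0][0,0])
print(R.round(3).tolist()); go(-.09,.09,.30,90)
E
```

```text
wristcam in tool [ 0.082 -0.    -0.143] [[-0.0, -0.95, -0.32], [1.0, -0.0, -0.0], [0.0, -0.32, 0.95]] 289.9181627873484
[[-0.898, 0.439, -0.001], [0.439, 0.898, -0.001], [-0.0, -0.001, -1.0]]
delta mm [-401.4 -381.   -68.8]
rotvec [-1.400e-03 -3.000e-04 -5.887e-01] about world z deg 33.73
```

```bash
python3 - <<'E'
from h import *
go(-.0,.07,.30,90)
E
```

```text
delta mm [-487.3 -347.6  -68.9]
rotvec [-1.400e-03 -3.000e-04 -5.887e-01] about world z deg 33.73
```

```bash
python3 -m creep '{"delta_pos":[[-37,-27,-20],[-75,-53,-40],[-112,-80,-60],[-150,-107,-69],[-187,-134,-69],[-225,-160,-69],[-262,-187,-69],[-300,-214,-69],[-337,-240,-69],[-375,-267,-69],[-412,-294,-69],[-450,-321,-69],[-487,-348,-69],[-487,-348,-69],[-487,-348,-69],[-487,-348,-69]],"delta_rot":[[0,0,-0.05],[0,0,-0.1],[0,0,-0.15],[0,0,-0.2],[0,0,-0.25],[0,0,-0.3],[0,0,-0.35],[0,0,-0.4],[0,0,-0.45],[0,0,-0.5],[0,0,-0.55],[0,0,-0.589],[0,0,-0.589],[0,0,-0.589],[0,0,-0.589],[0,0,-0.589]],"claw":[1,1,1,1,1,1,1,1,1,1,0.7,0.7,0.7,0.7,0.7,0.7]}'
python3 - <<'E'
from h import *
C=cam("wrist"); im,d=eyes.get_image("wrist"); cv2.imwrite("pics/w1.png",im); np.save("pics/w1.npy",d)
np.savez("pics/w1c.npz",K=C[0],d=C[1],E=C[2])
E
```

```text
t: 1.7
tcp_pos: [0.5586, 0.0362, 0.3]
orientation: [3.141, -0.001, -3.006]
force: [0.7, -0.0, -0.2]
grip_width: 0.0599
grip_force: 0.0
```

View pics/w1.png

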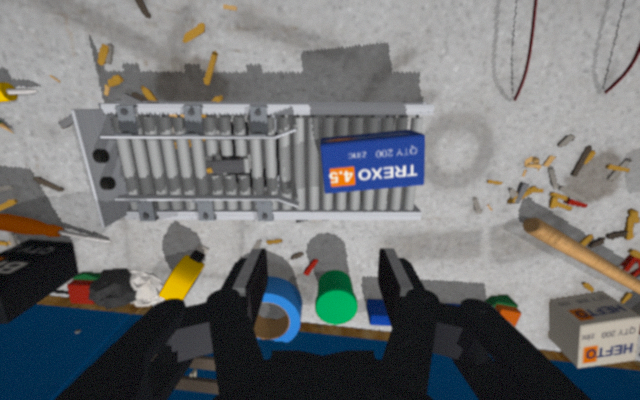

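The wrist view shows the carton at (373,160), the rails at rows ~137 and ~200 over columns 105–295, the end plate at column ~90 and the catch at (230,165). I'll measure the rails and carton from this view.

```bash
python3 - <<'E'
from h import *
im=cv2.imread("pics/w1.png"); d=np.load("pics/w1.npy"); z=np.load("pics/w1c.npz"); C=(z["K"],z["d"],z["E"])
vv,uu=np.mgrid[0:400,0:640]; P=bydepth("wrist",np.c_[uu.ravel(),vv.ravel()],d,C).reshape(400,640,3)
g=cv2.cvtColor(im,cv2.COLOR_BGR2GRAY).astype(float)
fits=[]
for nm,r0 in(("a",137),("b",200)):
    pts=[]
    for u in range(125,268,1):
        w=slice(r0-8,r0+9); ok=(P[w,u,2]>.058)&(P[w,u,2]<.072)
        if ok.any(): pts.append((u,np.arange(r0-8,r0+9)[ok].mean(),P[w,u,2][ok].max()))
    pts=np.array(pts); q=onz("wrist",pts[:,:2],.067,C)
    vx,vy,x0,y0=cv2.fitLine((q[:,:2]).astype(np.float32),cv2.DIST_HUBER,0,.001,.001).ravel()
    if vy<0: vx,vy=-vx,-vy
    fits.append((vx,vy,x0,y0)); l=w2l(q)
    print(nm,len(pts),"zmed",np.median(pts[:,2]).round(4),"yaw",np.degrees(np.arctan2(-vx,vy)).round(2),"lane x med",np.median(l[:,0]).round(4),"std",l[:,0].std().round(4))
# carton
m=(P[...,2]>.098)&(P[...,2]<.12)&(uu>280)&(uu<460)&(vv>100)&(vv<220)
n,l,s,_=cv2.connectedComponentsWithStats(m.astype(np.uint8)); i=1+s[1:,4].argmax(); m=l==i
q=onz("wrist",np.argwhere(m)[:,::-1],.108,C); r=cv2.minAreaRect((q[:,:2]*1000).astype(np.float32)); print("carton z",np.median(P[m][:,2]),r,w2l(np.array(r[0])/1000))
# end plate & loading end
m=(P[...,2]>.075)&(P[...,2]<.1)&(uu<130)&(vv>90)&(vv<240); p=w2l(P[m]); print("plate",m.sum(),np.percentile(p,[5,50,95],axis=0).round(4).tolist())
# frame long edges, z .03-.055 
m=(P[...,2]>.03)&(P[...,2]<.06)&(uu>80)&(uu<445)&(vv>90)&(vv<230); p=w2l(P[m]); print("frame",np.percentile(p,[.3,1,99,99.7],axis=0).round(4).tolist(),np.percentile(P[m][:,2],[50,90]))
E
```

```text
a 143 zmed 0.0674 yaw 7.23 lane x med -0.043 std 0.0009
b 143 zmed 0.0676 yaw 7.91 lane x med 0.0402 std 0.0007
carton z 0.10767510575182002 ((535.9544067382812, 92.50285339355469), (61.164703369140625, 119.0306167602539), 13.043400764465332) [-0.01558766  0.1303495 ]
plate 1462 [[-0.0684, -0.2196], [-0.0088, -0.217], [0.0637, -0.2095]]
frame [[-0.0825, -0.2181], [-0.0811, -0.2176], [0.0798, 0.2033], [0.0808, 0.2124]] [0.04310605 0.05162216]
```

```bash
sed -i 's/^LC=.*/LC=np.array([.5678,-.0347]); LY=np.radians(7.6)/' h.py; python3 -c "
from h import *
go(-.08,.130,.30,90);go(-.08,.130,.056,90);go(-.0415,.13,.056)"
```

```text
delta mm [80.1 58.4  0.2]
rotvec [ 0.0008 -0.0006  0.0038] about world z deg -0.22
delta mm [ 79.9  58.3 244.2]
rotvec [ 0.0008 -0.0006  0.0038] about world z deg -0.22
delta mm [ 41.4  58.1 244.2]
```

```bash
python3 -m creep '{"delta_pos":[[30,22,0],[60,44,0],[80,58,10],[80,58,50],[80,58,90],[80,58,130],[80,58,170],[80,58,200],[80,58,225],[80,58,244],[80,58,244],[80,58,244]],"delta_rot":[[0,0,0.004],[0,0,0.004],[0,0,0.004],[0,0,0.004],[0,0,0.004],[0,0,0.004],[0,0,0.004],[0,0,0.004],[0,0,0.004],[0,0,0.004],[0,0,0.004],[0,0,0.004]],"claw":[0.7,0.7,0.7,0.7,0.7,0.7,0.7,0.7,0.7,0.7,0.7,0.7]}'; python3 -c "
from h import *
go(-.0415,.13,.056,90);im,d=eyes.get_image('wrist');cv2.imwrite('pics/w2.png',im)"
```

```text
t: 2.95
tcp_pos: [0.4719, 0.0826, 0.0567]
orientation: [3.141, -0.0, -3.01]
force: [0.5, 0.2, 1.7]
grip_width: 0.0596
grip_force: 0.0
delta mm [-38.1   1.1   0.7]
rotvec [ 0.0003 -0.0004 -0.0009] about world z deg 0.05
```

View pics/w2.png

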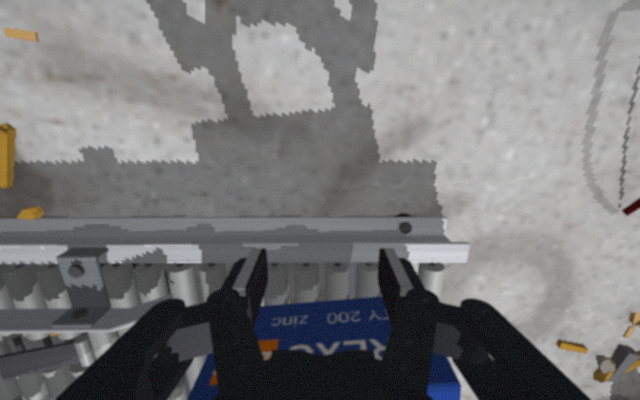

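The fingers (tips near (255,260) and (385,260)) stand beside the carton's robot-side face, clear of it and of the rails. Now I'll push sideways, slowly.

```bash
python3 -m creep '{"delta_pos":[[-4,1,0],[-8,1,0],[-11,1,0],[-14,1,0],[-16,1,0],[-18,1,0],[-20,1,0],[-22,1,0],[-24,1,0],[-26,1,0],[-28,1,0],[-30,1,0],[-32,1,0],[-34,1,0],[-35,1,0],[-36,1,0],[-37,1,0],[-37,1,0],[-37,1,0]],"delta_rot":[[0,0,0],[0,0,0],[0,0,0],[0,0,0],[0,0,0],[0,0,0],[0,0,0],[0,0,0],[0,0,0],[0,0,0],[0,0,0],[0,0,0],[0,0,0],[0,0,0],[0,0,0],[0,0,0],[0,0,0],[0,0,0],[0,0,0]],"claw":[0.7,0.7,0.7,0.7,0.7,0.7,0.7,0.7,0.7,0.7,0.7,0.7,0.7,0.7,0.7,0.7,0.7,0.7,0.7]}'
python3 -m creep '{"delta_pos":[[4,0,0],[10,0,0],[20,0,0],[30,0,-10],[40,0,-40],[40,0,-80],[40,0,-120],[40,0,-150],[40,0,-180],[40,0,-200],[40,0,-200]],"delta_rot":[[0,0,0],[0,0,0],[0,0,0],[0,0,0],[0,0,0],[0,0,0],[0,0,0],[0,0,0],[0,0,0],[0,0,0],[0,0,0]],"claw":[0.7,0.7,0.7,0.7,0.7,0.7,0.7,0.7,0.7,0.7,0.7]}'
cat >> h.py <<'E'
def carton(n,tag):
    C=cam(n); im,d=eyes.get_image(n); cv2.imwrite(f"pics/{tag}.png",im)
    vv,uu=np.mgrid[0:400,0:640]; P=bydepth(n,np.c_[uu.ravel(),vv.ravel()],d,C).reshape(400,640,3); L=w2l(P)
    hsv=cv2.cvtColor(im,cv2.COLOR_BGR2HSV); 
    m=(P[...,2]>.095)&(P[...,2]<.12)&(abs(L[...,0])<.08)&(abs(L[...,1])<.25)&(d>0)
    k,l,s,_=cv2.connectedComponentsWithStats(m.astype(np.uint8)); i=1+s[1:,4].argmax(); m=l==i
    r=cv2.minAreaRect((onz(n,np.argwhere(m)[:,::-1],.108,C)[:,:2]*1000).astype(np.float32))
    print(n,"px",s[i],"z",np.median(P[m][:,2]).round(4),"lane",w2l(np.array(r[0])/1000).round(4),"size",np.round(r[1],1),"rel yaw deg",round(r[2]-np.degrees(LY),2))
    return im
E
python3 -c "
from h import *
carton('wrist','w3');carton('top','t3')"
```

```text
t: 4.9
tcp_pos: [0.5088, 0.0875, 0.0563]
orientation: [-3.142, 0.0, -3.012]
force: [-0.8, -0.0, -0.3]
grip_width: 0.0596
grip_force: 0.0
t: 6.0
tcp_pos: [0.4697, 0.0824, 0.2596]
orientation: [3.14, 0.005, -3.012]
force: [-0.1, 0.3, 0.1]
grip_width: 0.0599
grip_force: 0.0
wrist px [ 272  225  107   52 5283] z 0.1077 lane [-0.0033  0.1315] size [ 65.1 119.1] rel yaw deg -0.22
top px [ 208  223   54   33 1346] z 0.1093 lane [-0.0007  0.1322] size [ 62.2 121.3] rel yaw deg -0.01
```

```bash
python3 -c "
from h import *
print(status.get_obs()['joint_pos'].round(2));go(0,.228,.26,0);go(0,.228,.26,180);go(0,.228,.077)"
```

```text
[-0.46  0.16  0.2   1.9  -0.04  1.08  1.46]
delta mm [-82.9  99.2  -3.3]
rotvec [9.0000e-04 3.0000e-04 1.5684e+00] about world z deg -89.86
delta mm [-82.9  99.2  -3.3]
rotvec [-3.0000e-04  9.0000e-04 -1.5732e+00] about world z deg 90.14
delta mm [-82.7  99.1 179.7]
```

```bash
python3 -m creep '{"delta_pos":[[-8,10,0],[-16,20,0],[-24,30,0],[-32,40,0],[-40,50,0],[-48,60,0],[-56,70,0],[-64,80,0],[-72,90,0],[-83,99,0],[-83,99,0],[-83,99,0],[-83,99,0],[-83,99,0]],"delta_rot":[[0,0,0.14],[0,0,0.28],[0,0,0.42],[0,0,0.56],[0,0,0.7],[0,0,0.84],[0,0,0.98],[0,0,1.12],[0,0,1.26],[0,0,1.4],[0,0,1.54],[0,0,1.568],[0,0,1.568],[0,0,1.568]],"claw":[0.3,0.3,0.3,0.3,0.3,0.3,0.3,0.3,0.3,0.3,0.3,0.3,0.3,0.3]}'; python3 -c "
from h import *
go(0,.228,.077,0);carton('wrist','w4')"
```

```text
t: 7.5
tcp_pos: [0.538, 0.1908, 0.2559]
orientation: [-3.141, 0.0, 1.706]
force: [0.0, -0.1, 0.8]
grip_width: 0.0256
grip_force: 0.0
delta mm [ 6.000e-01 -1.000e-01  1.789e+02]
rotvec [-0.0009  0.0002  0.003 ] about world z deg -0.17
wrist px [ 296  214   55   96 4731] z 0.1078 lane [0.0003 0.1348] size [ 59.8 122.7] rel yaw deg 0.12
```

View pics/w4.png

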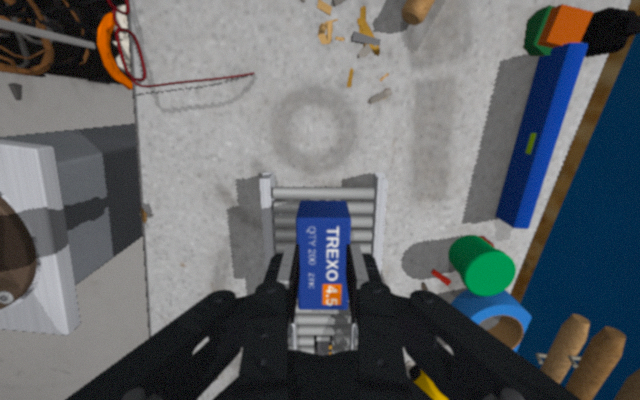

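The carton is square on the lane, spanning about (297–350, 200–310) with the fingers behind it. Descending.

```bash
python3 -m creep '{"delta_pos":[[0,0,30],[0,0,70],[0,0,110],[0,0,140],[0,0,160],[0,0,172],[0,0,179],[0,0,179],[0,0,179]],"delta_rot":[[0,0,0.003],[0,0,0.003],[0,0,0.003],[0,0,0.003],[0,0,0.003],[0,0,0.003],[0,0,0.003],[0,0,0.003],[0,0,0.003]],"claw":[0.3,0.3,0.3,0.3,0.3,0.3,0.3,0.3,0.3]}'
python3 -m creep '{"delta_pos":[[-4,0,0],[-8,0,0],[-12,0,0],[-15,0,0],[-18,0,0],[-21,0,0],[-24,0,0],[-27,0,0],[-30,0,0],[-34,0,0],[-38,0,0],[-42,0,0],[-46,0,0],[-50,0,0],[-54,0,0],[-58,0,0],[-62,0,0],[-65,0,0],[-65,0,0]],"delta_rot":[[0,0,0],[0,0,0],[0,0,0],[0,0,0],[0,0,0],[0,0,0],[0,0,0],[0,0,0],[0,0,0],[0,0,0],[0,0,0],[0,0,0],[0,0,0],[0,0,0],[0,0,0],[0,0,0],[0,0,0],[0,0,0],[0,0,0]],"claw":[0.3,0.3,0.3,0.3,0.3,0.3,0.3,0.3,0.3,0.3,0.3,0.3,0.3,0.3,0.3,0.3,0.3,0.3,0.3]}'
python3 -c "
from h import *
go(0,-.074,.077,0)
im=carton('top','t5');cv2.imwrite('pics/t5c.png',cv2.resize(im[175:295,195:395],None,fx=4,fy=4,interpolation=cv2.INTER_CUBIC))"
```

```text
t: 8.45
tcp_pos: [0.5391, 0.1914, 0.0782]
orientation: [3.14, -0.001, 1.701]
force: [0.6, -0.2, -0.3]
grip_width: 0.0257
grip_force: 0.0
t: 10.35
tcp_pos: [0.5469, 0.126, 0.0773]
orientation: [-3.142, 0.0, 1.7]
force: [-0.1, 0.1, 0.2]
grip_width: 0.0251
grip_force: 0.0
delta mm [-236.1    0.3    0.4]
rotvec [-0.0001  0.0003 -0.0035] about world z deg 0.2
top px [ 225  220   54   34 1349] z 0.1092 lane [-0.0005  0.0942] size [ 61.8 126. ] rel yaw deg -0.02
```

View pics/t5c.png

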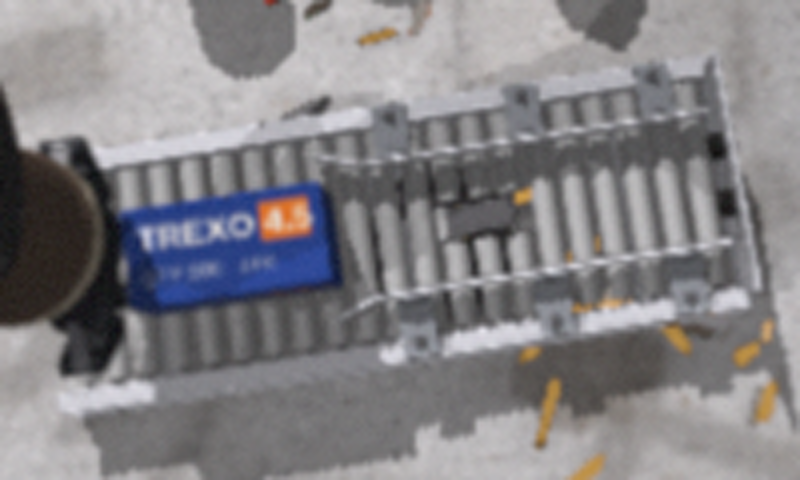

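The carton is square and about to enter. In the crop it spans rows 185–310, with rail mouths at (325,158) and (350,310). I'll check the rails' centre line in this same camera before going in.

```bash
python3 -c "
from h import *
for n,p in (('a',[(400,293),(560,266),(725,241)]),('b',[(400,156),(560,134),(700,112)])):
    print(n,w2l(onz('top',[(195+x/4-.375,175+y/4-.375) for x,y in p],.067)).round(4).tolist())
d=np.load('pics/top0.npy'); C=cam('top')
vv,uu=np.mgrid[0:400,0:640]; P=bydepth('top',np.c_[uu.ravel(),vv.ravel()],d,C); L=w2l(P)
for s in(-1,1):
    m=(P[:,2]>.060)&(P[:,2]<.070)&(abs(L[:,1]+.1)<.09)&(abs(L[:,0]-s*.041)<.012); q=w2l(onz('top',np.c_[uu.ravel(),vv.ravel()][m],.067,C)); print(s,m.sum(),np.median(q[:,0]).round(4),np.polyfit(q[:,1],q[:,0],1).round(4))
"
```

```text
a [[-0.0399, -0.0027], [-0.0386, -0.1021], [-0.0391, -0.2052]]
b [[0.0441, -0.0144], [0.0426, -0.1151], [0.0429, -0.2041]]
-1 118 -0.0411 [-0.0013 -0.0415]
1 138 0.0429 [-0.0038  0.0428]
```

Offset from the rails' centre is about 2 mm, against 9.5 mm clearance each side. I'll continue the push.

```bash
python3 -m creep '{"delta_pos":[[-3,0,0],[-8,0,0],[-13,0,0],[-18,0,0],[-23,0,0],[-28,0,0],[-33,0,0],[-38,0,0],[-43,0,0],[-48,0,0],[-53,0,0],[-58,0,0],[-63,0,0],[-68,0,0],[-73,0,0],[-78,0,0],[-83,0,0],[-87,0,0],[-90,0,0],[-90,0,0]],"delta_rot":[[0,0,-0.003],[0,0,-0.003],[0,0,-0.003],[0,0,-0.003],[0,0,-0.003],[0,0,-0.003],[0,0,-0.003],[0,0,-0.003],[0,0,-0.003],[0,0,-0.003],[0,0,-0.003],[0,0,-0.003],[0,0,-0.003],[0,0,-0.003],[0,0,-0.003],[0,0,-0.003],[0,0,-0.003],[0,0,-0.003],[0,0,-0.003],[0,0,-0.003]],"claw":[0.3,0.3,0.3,0.3,0.3,0.3,0.3,0.3,0.3,0.3,0.3,0.3,0.3,0.3,0.3,0.3,0.3,0.3,0.3,0.3]}'
python3 -c "
from h import *
go(0,-.074,.077,0)
im=carton('top','t6')"
```

```text
t: 12.4
tcp_pos: [0.5586, 0.0368, 0.0774]
orientation: [3.141, 0.0, 1.703]
force: [0.5, -0.3, 0.6]
grip_width: 0.0256
grip_force: 0.0
delta mm [-146.1   -0.3    0.4]
rotvec [ 0.0001  0.0003 -0.0005] about world z deg 0.03
top px [ 265  214   51   34 1247] z 0.1092 lane [-0.0002  0.0025] size [ 61.7 120. ] rel yaw deg 0.14
```

```bash
python3 -m creep '{"delta_pos":[[-3,0,0],[-8,0,0],[-13,0,0],[-18,0,0],[-24,0,0],[-30,0,0],[-36,0,0],[-42,0,0],[-48,0,0],[-54,0,0],[-60,0,0],[-66,0,0],[-72,0,0],[-78,0,0],[-84,0,0],[-90,0,0],[-95,0,0],[-99,0,0],[-100,0,0],[-100,0,0]],"delta_rot":[[0,0,0],[0,0,0],[0,0,0],[0,0,0],[0,0,0],[0,0,0],[0,0,0],[0,0,0],[0,0,0],[0,0,0],[0,0,0],[0,0,0],[0,0,0],[0,0,0],[0,0,0],[0,0,0],[0,0,0],[0,0,0],[0,0,0],[0,0,0]],"claw":[0.3,0.3,0.3,0.3,0.3,0.3,0.3,0.3,0.3,0.3,0.3,0.3,0.3,0.3,0.3,0.3,0.3,0.3,0.3,0.3]}'
python3 -c "
from h import *
go(0,-.074,.077,0)
im=carton('top','t7')"
```

```text
t: 14.45
tcp_pos: [0.5718, -0.0619, 0.0773]
orientation: [-3.142, 0.0, 1.703]
force: [-0.1, 0.5, 0.1]
grip_width: 0.0255
grip_force: 0.0
delta mm [-46.5  -0.3   0.3]
rotvec [-0.      0.0001 -0.    ] about world z deg 0.0
top px [313 208  45  33 989] z 0.109 lane [ 0.     -0.1039] size [ 61.8 106.4] rel yaw deg 0.14
```

```bash
python3 -m creep '{"delta_pos":[[-3,0,0],[-6,0,0],[-9,0,0],[-12,0,0],[-15,0,0],[-18,0,0],[-21,0,0],[-24,0,0],[-27,0,0],[-30,0,0],[-33,0,0],[-36,0,0],[-39,0,0],[-41,0,0],[-43,0,0],[-44,0,0],[-45,0,0],[-46,0,0],[-47,0,0],[-47,0,0]],"delta_rot":[[0,0,0],[0,0,0],[0,0,0],[0,0,0],[0,0,0],[0,0,0],[0,0,0],[0,0,0],[0,0,0],[0,0,0],[0,0,0],[0,0,0],[0,0,0],[0,0,0],[0,0,0],[0,0,0],[0,0,0],[0,0,0],[0,0,0],[0,0,0]],"claw":[0.3,0.3,0.3,0.3,0.3,0.3,0.3,0.3,0.3,0.3,0.3,0.3,0.3,0.3,0.3,0.3,0.3,0.3,0.3,0.3]}'
python3 -c "
from h import *
go(0,-.074,.077,0)
im=carton('top','t8')"
```

```text
t: 16.5
tcp_pos: [0.5781, -0.1084, 0.0773]
orientation: [3.142, 0.0, 1.704]
force: [-0.1, -0.0, 0.8]
grip_width: 0.0255
grip_force: 0.1
delta mm [ 0.4 -0.4  0.3]
rotvec [0.0001 0.0001 0.0002] about world z deg -0.01
top px [343 205  34  31 693] z 0.109 lane [ 0.0002 -0.1631] size [61.7 81.3] rel yaw deg -0.14
```

Not at the buffers yet, since the force is about 0. I'll creep on 1 mm at a time.

```bash
python3 -m creep '{"delta_pos":[[-0.5,0,0],[-1,0,0],[-1.5,0,0],[-2,0,0],[-2,0,0]],"delta_rot":[[0,0,0],[0,0,0],[0,0,0],[0,0,0],[0,0,0]],"claw":[0.3,0.3,0.3,0.3,0.3]}'; python3 -m creep '{"delta_pos":[[-0.5,0,0],[-1,0,0],[-1.5,0,0],[-2,0,0],[-2,0,0]],"delta_rot":[[0,0,0],[0,0,0],[0,0,0],[0,0,0],[0,0,0]],"claw":[0.3,0.3,0.3,0.3,0.3]}'
```

```text
t: 17.05
tcp_pos: [0.5782, -0.1097, 0.0773]
orientation: [-3.141, -0.001, 1.704]
force: [-0.6, 3.4, 0.9]
grip_width: 0.0255
grip_force: 1.7
t: 17.55
tcp_pos: [0.5782, -0.1097, 0.0773]
orientation: [-3.141, -0.003, 1.705]
force: [-2.5, 9.9, 5.9]
grip_width: 0.0255
grip_force: 4.8
```

Force rises to 10 N with no further travel, so the carton is against the buffers. I'll back off, rise and look.

```bash
python3 -m creep '{"delta_pos":[[2,0,0],[4,0,0],[7,0,0],[12,0,0],[20,0,0],[30,0,0],[45,0,-5],[60,0,-20],[80,0,-50],[100,0,-90],[110,0,-130],[110,0,-160],[110,0,-180],[110,0,-180],[110,0,-180]],"delta_rot":[[0,0,0],[0,0,0],[0,0,0],[0,0,0],[0,0,0],[0,0,0],[0,0,0],[0,0,0],[0,0,0],[0,0,0],[0,0,0],[0,0,0],[0,0,0],[0,0,0],[0,0,0]],"claw":[0.3,0.3,0.3,0.3,0.3,0.3,0.3,0.3,0.3,0.3,0.3,0.3,0.3,0.3,0.3]}'
python3 -c "
from h import *
im=carton('wrist','w9');im2=carton('top','t9')
a=cv2.resize(im2[175:295,300:400],None,fx=4,fy=4,interpolation=cv2.INTER_CUBIC)
b,_=eyes.get_image('scene');b=cv2.resize(b[190:270,215:365],None,fx=5.3,fy=5.3,interpolation=cv2.INTER_CUBIC)[:400,:400+395]
cv2.imwrite('pics/m9.png',np.hstack([a[:,:400],cv2.resize(b,(400,480))])); cv2.imwrite('pics/s9.png',b)"
```

```text
t: 19.05
tcp_pos: [0.5637, -0.002, 0.2574]
orientation: [3.141, -0.001, 1.705]
force: [0.7, -0.1, 0.0]
grip_width: 0.0254
grip_force: 0.0
wrist px [ 298  278   50   77 3595] z 0.1077 lane [ 1.000e-04 -1.352e-01] size [ 59.8 112.8] rel yaw deg -0.02
top px [ 324  205   54   33 1304] z 0.109 lane [ 1.000e-04 -1.448e-01] size [ 61.7 120.3] rel yaw deg 0.26
```

View pics/s9.png

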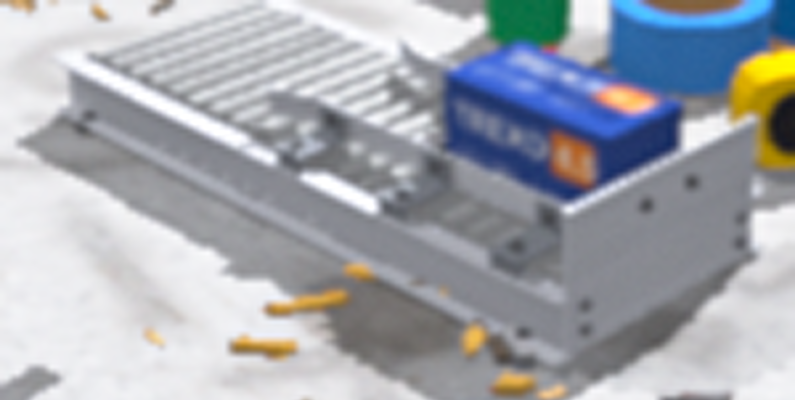

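View pics/m9.png

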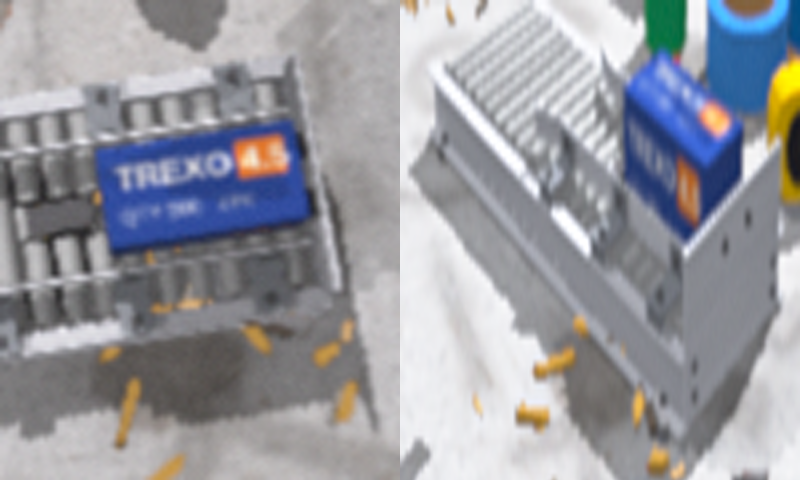

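Carton is home: y = −0.1448, square, between the rails, with the catch visible behind it at (60,215) in the left crop. I'll check the catch height by depth, comparing the start with now.

```bash
python3 -c "
from h import *
vv,uu=np.mgrid[0:400,0:640]; uv=np.c_[uu.ravel(),vv.ravel()]
def prof(n,d,C,t):
    P=bydepth(n,uv,d,C); L=w2l(P); print(t,[(round(y,3),P[m,2].max().round(4) if (m:=(abs(L[:,0])<.006)&(abs(L[:,1]-y)<.003)&(d.ravel()>0)).any() else None) for y in np.arange(-.11,-.03,.006)])
z=np.load('pics/w1c.npz'); prof('wrist',np.load('pics/w1.npy'),(z['K'],z['d'],z['E']),'w start')
prof('top',np.load('pics/top0.npy'),cam('top'),'t start')
for n in('wrist','top'):
    C=cam(n); prof(n,eyes.get_image(n)[1],C,n+' now')
"
```

```text
w start [(np.float64(-0.11), np.float64(0.0424)), (np.float64(-0.104), np.float64(0.0458)), (np.float64(-0.098), np.float64(0.0465)), (np.float64(-0.092), np.float64(0.0424)), (np.float64(-0.086), np.float64(0.0014)), (np.float64(-0.08), np.float64(0.0557)), (np.float64(-0.074), np.float64(0.0559)), (np.float64(-0.068), np.float64(0.0535)), (np.float64(-0.062), np.float64(0.0509)), (np.float64(-0.056), np.float64(0.0507)), (np.float64(-0.05), np.float64(0.0472)), (np.float64(-0.044), np.float64(0.0453)), (np.float64(-0.038), np.float64(0.0453)), (np.float64(-0.032), np.float64(0.0455))]
t start [(np.float64(-0.11), np.float64(0.0432)), (np.float64(-0.104), np.float64(0.0473)), (np.float64(-0.098), np.float64(0.047)), (np.float64(-0.092), np.float64(0.0439)), (np.float64(-0.086), np.float64(0.0056)), (np.float64(-0.08), np.float64(0.0589)), (np.float64(-0.074), np.float64(0.0556)), (np.float64(-0.068), np.float64(0.0542)), (np.float64(-0.062), np.float64(0.0531)), (np.float64(-0.056), np.float64(0.0511)), (np.float64(-0.05), np.float64(0.0496)), (np.float64(-0.044), np.float64(0.0487)
[... 574 characters left out ...]
), np.float64(0.0452)), (np.float64(-0.038), np.float64(0.0444)), (np.float64(-0.032), np.float64(0.0449))]
top now [(np.float64(-0.11), np.float64(0.1135)), (np.float64(-0.104), np.float64(0.1124)), (np.float64(-0.098), np.float64(0.1129)), (np.float64(-0.092), np.float64(0.1112)), (np.float64(-0.086), np.float64(0.1094)), (np.float64(-0.08), np.float64(0.0544)), (np.float64(-0.074), np.float64(0.0575)), (np.float64(-0.068), np.float64(0.0553)), (np.float64(-0.062), np.float64(0.0525)), (np.float64(-0.056), np.float64(0.0553)), (np.float64(-0.05), np.float64(0.0486)), (np.float64(-0.044), np.float64(0.048)), (np.float64(-0.038), np.float64(0.0471)), (np.float64(-0.032), np.float64(0.0477))]
```

The catch is up again: tip at about 55 mm, the same profile as at the start. The carton's rear is past it and the arm is clear, so I'm handing in.

```bash
python3 -c "
from h import *
print(workorder.finish_job())"
```

```text
the job is handed in; nothing more can be done
None
```

The carton is square and home against the end stop with the catch up behind it. By the camera measurements it stayed clear of the rails, the bystanders were left alone, and the job is handed in with the arm clear after about 19 s.

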